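# Lay the freezer rack on its back

### The job

The upright freezer rack stands on the blue mat with its foot next to the yellow stop. With the fingers, without pinching or lifting it, tip the rack over across the stop and let it down gently all the way, so that it ends lying on its back along the mat, boxes facing up, with its foot still at the stop. Keep it supported while it goes down rather than letting it fall, leave the jar, the beaker and the loose sample box alone, and finish clear of everything.

Things in the scene. Friction and masses are not known exactly. Their poses are not given: they have to be found in the camera images.
- rack: Loose aluminium rack, 0.4 to 0.7 kg, its three boxes fixed in it; centre of mass 85 mm up. Body 82 (x) by 84 (y) by 170 (z) mm. Origin: centre of its underside, z up. Open front with the boxes faces -x, closed back +x. Bottom and top plates, 4 mm thick, stick out at the back to x = +53 mm: laid on its back it rests on these two flange edges, its x axis straight down, clear over the stop.
- handle_bar (a point): Centre of the red round carrying bar above the rack: 12 mm diameter, along the rack's y, 70 mm free between 8 mm posts at y = +-39 mm; bar axis at rack x = 0, z = 215 mm, 45 mm above the top plate. With the rack on its back the bar axis is 59 mm above the bench. Axes as the rack's.
- foot_edge (a point): Middle of the rack's back bottom edge (rack x = +53 mm, y = 0, z = 0), about which it tips; at the start 6 mm above the bench (on the mat), 4 to 14 mm short of the stop. The rack is past balance at about 32 degrees of tip and then falls unless held back. Axes as the rack's.
- mat: Blue mat fixed to the bench, 6 mm thick, x = -130 to +250 mm, 160 mm wide, with a yellow stop bar fixed across it: 14 mm thick along x, 120 mm long along y, top 9 mm above the mat. Origin: at bench level under the middle of the stop's face that looks to the rack's foot. +x points from the foot across the stop to where the rack's top is to lie; z up.
- reagent_jar: Loose amber jar with blue cap, 56 mm diameter, 95 mm tall; origin: centre of its underside. Leave alone.
- beaker: Loose clear open beaker, 60 mm diameter, 80 mm tall; origin: centre of its underside. Leave alone.
- sample_box: Loose white-lidded box, 74 x 74 x 51 mm; origin: centre of its underside. Leave alone.

How it is judged:
At the end, for the whole second after the job is handed in: The rack lies at rest on its back (within 7 degrees), boxes up, along the mat (within 14 degrees), its foot edge behind the stop by no more than 40 mm and within 40 mm of the stop's middle (angle between rack's own x axis and vertical above 3.02 rad and angle between the z axis of rack and the x axis of mat, either way round below 0.25 rad and x of handle_bar in the frame of mat above 0.1 m and x of foot_edge in the frame of mat between -0.04 and 0.008 m and y of foot_edge in the frame of mat between -0.04 and 0.04 m and linear speed of rack below 0.02 m/s and angular speed of rack below 0.1 rad/s); the robot touches nothing.
It fails at once if the rack swings or falls fast (over 2.5 rad/s) instead of being let down gently (angular speed of rack above 2.5 rad/s).
It fails at once if the rack is lifted: its foot edge is more than 30 mm above the bench (height (world z) of foot_edge above 0.03 m).
It fails at once if the rack is pinched or pressed with more than 25 N by the fingers (contact force between the fingers and rack above 25 N).
It fails at once if the jar, the beaker or the loose sample box is displaced by more than 20 mm (distance of any of reagent_jar, beaker, sample_box from where it was at the start of the episode above 0.02 m).
It also fails if it takes over 48 s, if anything falls off the work surface, if the arm or the gripper's body presses on something with over 40 N, if the wrist force passes 120 N, or if a joint passes its speed limit or range.

### The arm

A 7-joint arm with a two-finger parallel gripper is mounted at the origin on the work surface. World frame = base frame: x ahead of the robot, y to its left, z up, the work surface at z = 0. Lengths are in m, angles in rad, forces in N, time in s.
With the tool pointing down it reaches from about 0.4 to 0.875 m from the base axis. Payload 19.3 kg.
Tool frame: the origin (TCP) lies midway between the tips of the shut fingers; the grasp point (between the pads) lies 19 mm behind it (tcp_to_grasp is the z of the grasp point in the tool frame, in m); z points along the fingers, y is the line along which they close (so a half turn about z gives the same grasp; the last joint's range is limited). The gripper opens to 85 mm and grips with 20 to 120 N. Pads are 22 mm wide; open, the fingers measure 114 mm over their backs; the gripper's body (76 mm by 85 mm) begins 54 mm behind the grasp point. The pads swing forward as they close: fully open they stand 13 mm farther back than shut.
Start: joints at [-1.374, 0.521, -0.036, 1.599, 0.021, 1.021, -0.113], TCP at [0.165, 0.603, 0.231] pointing down, gripper open.
Joint ranges: [-2.91, 2.91], [-0.3, 2.13], [-1.5, 1.42], [0.17, 2.43], [-1.26, 4.41], [0.16, 1.93], [-2.52, 2.52]. Speed limits (rad/s): [1.89, 1.89, 2.39, 2.39, 3.01, 3.01, 3.01].

### API

Orientations are given as [roll, pitch, yaw] about the fixed x, y, z axes, in that order (R = Rz(yaw) Ry(pitch) Rx(roll)).
In Python, from workcell import * gives the robot as it stands.
- The arm moves only by the tool send_rows, never from a script. Its argument "increments" is a list of rows, each a list of 3 entries, a list of its own where there are three numbers: the shift along the tool's x, y, z in mm, then the turn, a rotation vector about the tool's x, y, z in degrees, then the gripper's target within -1 to 1 (fully open at 1, half-way at 0, shut at -1). In form: [[[x, y, z], [wx, wy, wz], grip], ...]. A call has 1 to 10 rows; each row is the pose to reach, as a shift and turn from the pose commanded when the call began, along the tool's axes at that moment; what a row does not reach only later rows make up. A row lasts 1/10 s, in which the tool goes at most 50 mm and 8.59 degrees, less where a joint would pass 70% of its speed; a pose out of reach is approached as far as the arm can. A call with a gripper value outside its range is refused whole. The fingers move at their own pace and stop on an object; "newtons" is the grip in N (left out, the last holds). Time passes only in rows, so rows that repeat a pose let the fingers close. It gives the time, the measured TCP pose, the force, the opening and the grip force at its end, in the units of the state.
- observe(): the state, without advancing time (a new reading comes with each control period).
- grab_frame(name): name is "scene" or "top" or "wrist"; returns the picture (400x640x3 uint8, blue, green, red); there is no depth.
- camera_params(name): a dict with "fovy" (degrees; the focal length in pixels is half the picture's height over the tangent of half this angle, whatever the lens; pixels are square), "cx", "cy" (the principal point, pixels), "extrinsics" (4x4, takes a point from world to camera coordinates). Camera axes: x right, y down, z forward; pixel columns grow to the right and rows downward; lengths in m; the calibration is good to about 2 mm. A picture is of the moment at which its call begins: read the wrist's pose just before it. camera_params takes no time and is no camera call; for the wrist camera it gives the pose at the moment of the call.
- job_done(): hands the job in; it is judged then, once.
The state is a dict: "clock": time; "qpos": joint angles; "qd": joint speeds; "joint_efforts": joint torques, N m; "position": TCP position; "tool_rot": TCP orientation; "force": force on the tool from outside, world axes, zero at the start; "moment": the same for the moment, N m; "grip_width": finger opening in m; "finger_force": force on a finger pad.
Only numpy, scipy, OpenCV 4.12 (cv2) and the standard library are available. Lean on these libraries where they do the work, as an engineer would, in place of code of your own. Each camera call takes 0.05 s, during which the arm holds its last target. There are 200 camera calls.

## Working session

There is one attempt and no reset: what is moved stays moved. The work goes in short steps, Python scripts to look and compute and a tool call to move; the robot and the scene stay as the last step left them, time stands still between calls to the robot, and variables do not carry over. Pictures are saved under pics/ and viewed, at most 10 in all, crops included, and the job is handed in when it is done.

Besides the shell and the picture viewer there is one more tool, called after "Emit:" as name([rows], argument=value, ...), one row to a line, values as JSON. send_rows: Moves the arm, as the interface text tells. Its arguments: {"type":"object","properties":{"increments":{"type":"array"},"newtons":{"type":"number"}},"required":["increments"]}

```bash
mkdir -p pics; ls
python3 - <<'E'
from workcell import *
import cv2
s=observe();print(s)
for n in("scene","top"):
    cv2.imwrite(f"pics/{n}0.png",grab_frame(n))
    print(n,camera_params(n))
E
```

```text
pics
{'clock': 0.0, 'qpos': array([-1.3741607 ,  0.52202087, -0.03637439,  1.60003543,  0.02120591,
        1.02107891, -0.11282841]), 'qd': array([-9.54444189e-05,  5.05842766e-04, -1.59998605e-04,  1.77454481e-03,
       -1.61717381e-03, -2.41986128e-04, -1.90494132e-03]), 'joint_efforts': array([ 8.35201754e-04, -9.27099681e+01,  1.98067591e+00, -3.69935524e+01,
        1.80401676e-02,  8.22871778e-03,  1.65792602e-05]), 'position': array([0.16471958, 0.6025402 , 0.23071111]), 'tool_rot': array([-3.14043699e+00,  6.45609718e-05,  2.87476301e+00]), 'force': array([-0.53771662,  0.11282261,  0.71217164]), 'moment': array([-0.03946204, -0.03660195, -0.00926847]), 'finger_force': 0.0, 'grip_width': 0.0851062488441402}
scene {'fovy': 43.37705841343512, 'cx': 319.20552088190084, 'cy': 197.70152236604252, 'extrinsics': array([[-0.12314188,  0.99238812,  0.00137628,  0.08976464],
       [ 0.77464511,  0.09698959, -0.62491437, -0.36165461],
       [-0.62029108, -0.075887  , -0.78069209,  1.37033687],
       [ 0.        ,  0.        ,  0.        ,  1.        ]])}
top {'fovy': 48.42530050069391, 'cx': 324.4724882054247, 'cy': 203.69532857011754, 'extrinsics': array([[ 0.01221483, -0.99989205, -0.00816671, -0.03554544],
       [-0.98935573, -0.01090093, -0.14510827,  0.59808866],
       [ 0.14500358,  0.00985226, -0.98938208,  0.97193688],
       [ 0.        ,  0.        ,  0.        ,  1.        ]])}
```

View pics/scene0.png

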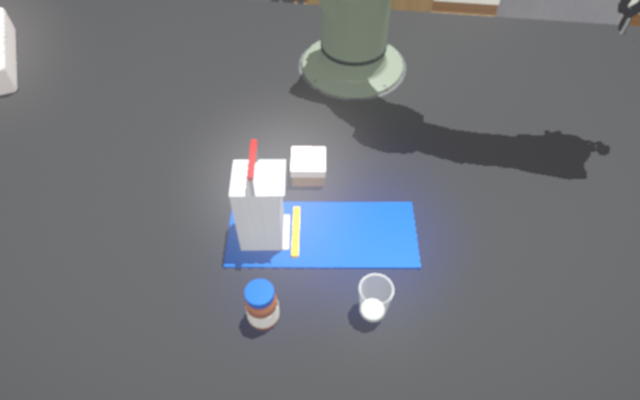

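View pics/top0.png

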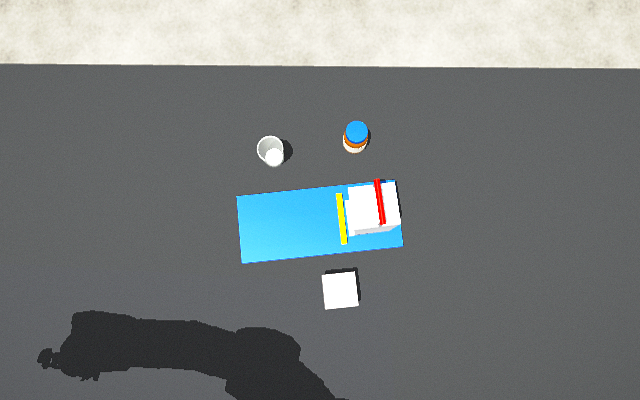

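The scene view shows the mat running from about (228,235) to (418,235), with the stop at (296,231), the red bar at (253,158), the box at (308,165), the jar at (262,303) and the beaker at (375,298). In the top view the stop runs from (340,194) to (344,244) and the bar from (377,180) to (382,224). I'll enlarge both.

Run:
```python
import cv2
a=cv2.imread("pics/top0.png")[110:320,230:430]
b=cv2.imread("pics/scene0.png")[130:340,220:420]
o=cv2.hconcat([cv2.resize(x,(400,420),interpolation=cv2.INTER_CUBIC) for x in(a,b)])
cv2.imwrite("pics/crop.png",o)
```

```text
(no output)
```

View pics/crop.png

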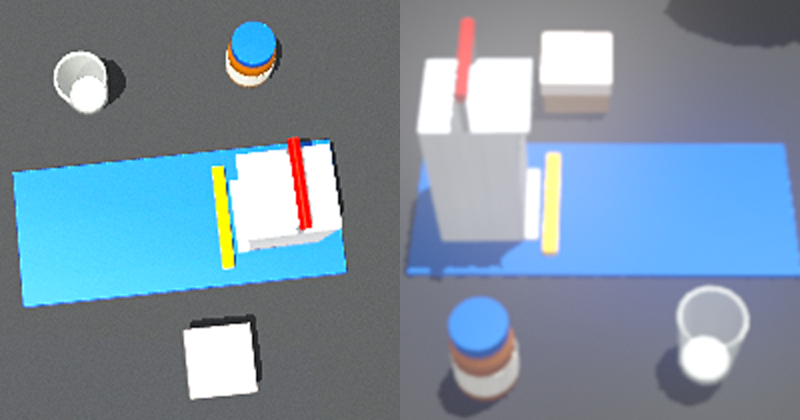

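```bash
cat > h.py <<'E'
from workcell import *
import numpy as np
def bp(cam,uv,z):
    c=camera_params(cam);f=200/np.tan(np.radians(c["fovy"]/2));E=c["extrinsics"];R,t=E[:3,:3],E[:3,3]
    o=-R.T@t;d=R.T@np.array([(uv[0]-c["cx"])/f,(uv[1]-c["cy"])/f,1])
    return o+d*(z-o[2])/d[2]
E
python3 - <<'E'
from h import *
np.set_printoptions(precision=4,suppress=True)
for n,cam,uv,z in [("mat far+y robotfar","top",(236.5,196),.006),("mat +y near","top",(241.5,263),.006),("mat -y near","top",(403,245.5),.006),
 ("stop far","top",(342,193.5),.015),("stop near","top",(347,243.5),.015),("stop far S","scene",(291.5,256.5),.015),("stop near S","scene",(293,207),.015),
 ("mat S","scene",(224,267),.006),("mat S","scene",(420,267),.006),("mat S","scene",(412,202),.006),
 ("bar far","top",(377,180),.221),("bar near","top",(382.5,224),.221),("bar far S","scene",(250.5,177),.221),("bar near S","scene",(254,141),.221),
 ("flange far","top",(349,233),.01),("flange S far","scene",(282.5,249),.01),("flange S near","scene",(290.5,249),.01),("flange Snear","scene",(290,214.5),.01),
 ("jar cap","top",(356,132),.095),("jar","scene",(260,293),.095),("beaker","top",(270,148),.08),("box","top",(340,290),.051)]: print(n,bp(cam,uv,z))
E
```

```text
mat far+y robotfar [0.6201 0.1812 0.006 ]
mat +y near [0.4624 0.1631 0.006 ]
mat -y near [ 0.5074 -0.2126  0.006 ]
stop far [ 0.6274 -0.0693  0.015 ]
stop near [ 0.51   -0.0816  0.015 ]
stop far S [ 0.6337 -0.0657  0.015 ]
stop near S [ 0.5141 -0.0816  0.015 ]
mat S [ 0.6676 -0.1919  0.006 ]
mat S [0.6209 0.1818 0.006 ]
mat S [0.4628 0.1652 0.006 ]
bar far [ 0.6189 -0.1292  0.221 ]
bar near [ 0.5354 -0.1391  0.221 ]
bar far S [ 0.6173 -0.1277  0.221 ]
bar near S [ 0.535  -0.1389  0.221 ]
flange far [ 0.5348 -0.0864  0.01  ]
flange S far [ 0.6158 -0.0867  0.01  ]
flange S near [ 0.6138 -0.0711  0.01  ]
flange Snear [ 0.5305 -0.0855  0.01  ]
jar cap [ 0.7523 -0.097   0.095 ]
jar [ 0.7591 -0.0952  0.095 ]
beaker [0.718  0.0948 0.08  ]
box [ 0.4056 -0.0652  0.051 ]
```

The points agree between the two views: the stop middle is about (0.570,-0.075), mat yaw about 97°, the bar centre about (0.577,-0.1335), and the foot about 6 mm short of the stop.

My plan is to straddle the bar loosely with the fingers and follow the tipping arc, tilting the tool with the rack. First I'll check in free space that the tilted end pose can be reached.

```bash
cat >> h.py <<'E'
from scipy.spatial.transform import Rotation as Ro
YAW=np.radians(97.1); U=np.array([np.cos(YAW),np.sin(YAW),0]); V=np.array([-U[1],U[0],0]); S=np.array([.5705,-.0745,0])
def tool(phi): # pointing down, tool y = mat -x, tilted phi deg towards mat -x
    return Ro.from_euler("xyz",[np.pi,0,YAW-np.pi/2])*Ro.from_rotvec([-np.radians(phi),0,0])
def mat(x,y,z): return S+U*x+V*y+[0,0,z]
def go(p,R,p0=None,R0=None):
    s=observe()
    if p0 is None: p0,R0=s["position"],Ro.from_euler("xyz",s["tool_rot"])
    print("shift mm",np.round(R0.inv().apply(p-p0)*1000,1),"turn deg",np.round(np.degrees((R0.inv()*R).as_rotvec()),1))
def stat():
    s=observe();R=Ro.from_euler("xyz",s["tool_rot"]);d=s["position"]-S
    z=R.as_matrix()[:,2]
    print("t",round(s["clock"],2),"mat mm",np.round([d@U*1e3,d@V*1e3,d[2]*1e3],1),"phi",round(np.degrees(np.arctan2(-z@U,-z[2])),1),"err",np.round(np.degrees((tool(np.degrees(np.arctan2(-z@U,-z[2]))).inv()*R).as_rotvec()),1),"F",np.round([s["force"]@U,s["force"]@V,s["force"][2]],1),"w",round(s["grip_width"]*1e3,1),"q",np.round(s["qpos"],2))
E
python3 - <<'E'
from h import *
go(mat(.209,0,.30),tool(0)); go(mat(.209,0,.30),tool(60))
print(mat(.209,0,.06))
E
```

```text
shift mm [-490.3 -352.9  -68.8] turn deg [-0.000e+00  1.000e-01  1.576e+02]
shift mm [-490.3 -352.9  -68.8] turn deg [-15.8 -79.9 138.5]
[0.54466729 0.13289738 0.06      ]
```

Emit:
send_rows([
  [[-490,-353,-69],[0,0,157.6],-0.05],
  [[-490,-353,-69],[0,0,157.6],-0.05],
  [[-490,-353,-69],[0,0,157.6],-0.05],
  [[-490,-353,-69],[0,0,157.6],-0.05],
  [[-490,-353,-69],[0,0,157.6],-0.05],
  [[-490,-353,-69],[0,0,157.6],-0.05],
  [[-490,-353,-69],[0,0,157.6],-0.05],
  [[-490,-353,-69],[0,0,157.6],-0.05],
  [[-490,-353,-69],[0,0,157.6],-0.05],
  [[-490,-353,-69],[0,0,157.6],-0.05],
])

```text
clock: 1.1
position: [0.4778, 0.2147, 0.2884]
tool_rot: [-3.142, -0.0, 1.369]
force: [0.3, 1.2, -0.1]
grip_width: 0.0405
finger_force: 0.0
```

Run:
```python
from h import *
stat(); go(mat(.209,0,.30),tool(60))
```

```text
t 1.1 mat mm [298.5  56.2 288.4] phi -0.0 err [ -0.    0.  -71.3] F [ 1.1 -0.4 -0.1] w 40.5 q [-0.88  0.32  0.45  1.81 -0.16  1.04 -0.58]
shift mm [-66.8  81.9 -11.7] turn deg [-51.8 -37.2  64.4]
```

Emit:
send_rows([
  [[-67,82,-12],[-51.8,-37.2,64.4],-0.05],
  [[-67,82,-12],[-51.8,-37.2,64.4],-0.05],
  [[-67,82,-12],[-51.8,-37.2,64.4],-0.05],
  [[-67,82,-12],[-51.8,-37.2,64.4],-0.05],
  [[-67,82,-12],[-51.8,-37.2,64.4],-0.05],
  [[-67,82,-12],[-51.8,-37.2,64.4],-0.05],
  [[-67,82,-12],[-51.8,-37.2,64.4],-0.05],
  [[-67,82,-12],[-51.8,-37.2,64.4],-0.05],
  [[-67,82,-12],[-51.8,-37.2,64.4],-0.05],
  [[-67,82,-12],[-51.8,-37.2,64.4],-0.05],
])

```text
clock: 2.1
position: [0.5441, 0.1358, 0.2998]
tool_rot: [2.138, 0.03, 0.185]
force: [-0.2, -0.3, -0.3]
grip_width: 0.0408
finger_force: 0.0
```

Run:
```python
from h import *
stat(); go(mat(.209,0,.11),tool(60))
```

```text
t 2.1 mat mm [2.120e+02 2.000e-01 2.998e+02] phi 57.5 err [-0.1  2.1 -3.3] F [-0.2  0.2 -0.3] w 40.8 q [-1.34  0.89  0.98  1.65  0.26  1.26 -1.94]
shift mm [   5.7 -158.5  104.4] turn deg [-2.4 -2.1  3.3]
```

Emit:
send_rows([
  [[6,-158,104],[-2.4,-2.1,3.3],-0.05],
  [[6,-158,104],[-2.4,-2.1,3.3],-0.05],
  [[6,-158,104],[-2.4,-2.1,3.3],-0.05],
  [[6,-158,104],[-2.4,-2.1,3.3],-0.05],
  [[6,-158,104],[-2.4,-2.1,3.3],-0.05],
  [[6,-158,104],[-2.4,-2.1,3.3],-0.05],
])

```text
clock: 2.7
position: [0.5451, 0.1323, 0.1121]
tool_rot: [2.097, 0.002, 0.126]
force: [0.5, 0.2, 0.5]
grip_width: 0.0408
finger_force: 0.0
```

Run:
```python
from h import *
stat(); go(mat(.209,0,.32),tool(30)); go(mat(-.0595,0,.30),tool(0))
```

```text
t 2.7 mat mm [208.4  -0.3 112.1] phi 59.9 err [-0.   0.1 -0.2] F [ 0.1 -0.5  0.5] w 40.8 q [-1.26  1.18  0.85  1.66  0.13  1.09 -2.13]
shift mm [  -0.7  179.5 -105. ] turn deg [29.9 -0.   0.2]
shift mm [ -1.4 297.  137.2] turn deg [59.9  0.   0.2]
```

Emit:
send_rows([
  [[0,180,-105],[30,0,0.2],-0.05],
  [[0,180,-105],[30,0,0.2],-0.05],
  [[0,180,-105],[30,0,0.2],-0.05],
  [[0,180,-105],[30,0,0.2],-0.05],
  [[0,180,-105],[30,0,0.2],-0.05],
  [[-1,297,137],[60,0,0.2],-0.05],
  [[-1,297,137],[60,0,0.2],-0.05],
  [[-1,297,137],[60,0,0.2],-0.05],
  [[-1,297,137],[60,0,0.2],-0.05],
  [[-1,297,137],[60,0,0.2],-0.05],
])

```text
clock: 3.7
position: [0.5682, -0.0553, 0.3061]
tool_rot: [3.136, -0.001, 0.124]
force: [1.5, 0.8, 0.5]
grip_width: 0.0406
finger_force: 0.0
```

Run:
```python
from h import *
stat(); go(mat(-.0595,.001,.29),tool(0))
```

```text
t 3.7 mat mm [ 1.930e+01 -1.000e-01  3.061e+02] phi 0.3 err [0.  0.1 0. ] F [ 0.6 -1.6  0.5] w 40.6 q [-0.5   0.44  0.7   1.68 -0.3   1.13 -1.16]
shift mm [-1.1 78.7 16.6] turn deg [ 0.3 -0.1 -0. ]
```

Emit:
send_rows([
  [[-1,79,16],[0,0,0],-0.05],
  [[-1,79,16],[0,0,0],-0.05],
  [[-1,79,16],[0,0,0],-0.05],
  [[-1,79,16],[0,0,0],-0.05],
  [[-1,79,16],[0,0,0],-0.05],
])

```text
clock: 4.2
position: [0.577, -0.1314, 0.2892]
tool_rot: [3.132, 0.002, 0.125]
force: [0.0, -0.5, -0.3]
grip_width: 0.0404
finger_force: 0.0
```

Run:
```python
from h import *
import cv2
stat(); c=camera_params("wrist"); cv2.imwrite("pics/w1.png",grab_frame("wrist"))
import pickle;pickle.dump(c,open("w1.pkl","wb"))
```

```text
t 4.2 mat mm [-57.3   0.5 289.2] phi 0.6 err [ 0.  -0.1 -0. ] F [-0.5  0.  -0.3] w 40.4 q [-0.35  0.49  0.69  1.65 -0.33  1.12 -1.02]
```

View pics/w1.png

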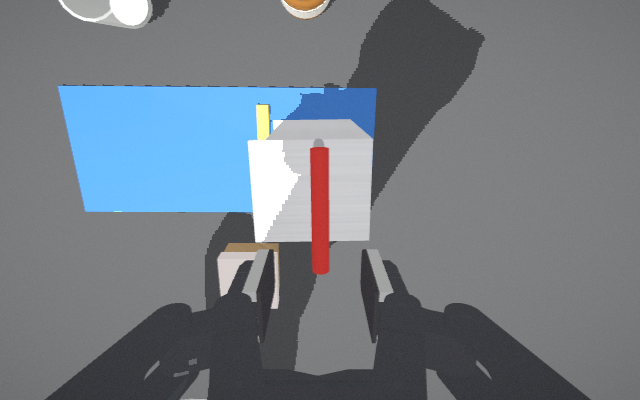

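The wrist view shows the bar from (319,148) to (320.5,273), lying between the open fingers (tips near x = 268 and 368) and parallel to them.

Run:
```python
from h import *
a=bp("wrist",(319,149),.221);b=bp("wrist",(320.5,271),.221)
for p in(a,b,(a+b)/2): d=p-S;print(d@U,d@V,d[2])
print(np.linalg.norm(a-b))
```

```text
-0.05786498378187269 -0.04260138975243029 0.221
-0.05914052519188631 0.04408898400587533 0.22100000000000003
-0.058502754486879506 0.000743797126722469 0.22100000000000003
0.08669975725596574
```

Emit:
send_rows([
  [[0,1,40],[0,0,0],-0.05],
  [[0,1,70],[0,0,0],-0.05],
  [[0,1,90],[0,0,0],-0.05],
  [[0,1,90],[0,0,0],-0.05],
  [[0,1,90],[0,0,0],-0.4],
  [[0,1,90],[0,0,0],-0.4],
  [[0,1,90],[0,0,0],-0.4],
  [[0,1,90],[0,0,0],-0.4],
], newtons=30)

```text
clock: 5.05
position: [0.5772, -0.1339, 0.1985]
tool_rot: [3.131, 0.003, 0.124]
force: [-0.6, 0.6, -0.0]
grip_width: 0.0255
finger_force: 0.0
```

```bash
cat >> h.py <<'E'
def barpos(th,px=0.): t=np.radians(th); return px-.053*np.cos(t)+.215*np.sin(t), .006+.053*np.sin(t)+.215*np.cos(t)
def tcp(th,px=0.,off=0.,d=.022):  # bar in gap middle; off shifts tool along its y
    phi=min(th,60); R=tool(phi); x,z=barpos(th,px); return mat(x,.0007,z)+R.apply([0,off,d]),R
def rows(ths,px,offs):
    s=observe(); p0,R0=s["position"],Ro.from_euler("xyz",s["tool_rot"])
    for th,o in zip(ths,offs):
        p,R=tcp(th,px,o)
        print(th,np.round(R0.inv().apply(p-p0)*1000).astype(int).tolist(),np.round(np.degrees((R0.inv()*R).as_rotvec()),1).tolist())
E
python3 - <<'E'
from h import *
import cv2
stat(); cv2.imwrite("pics/w2.png",grab_frame("wrist"))
rows(np.arange(1.5,15.1,1.5),-.002,[0]*10)
E
```

```text
t 5.05 mat mm [-59.8   0.7 198.5] phi 0.6 err [-0.  -0.2  0. ] F [ 0.6  0.5 -0. ] w 25.5 q [-0.3   0.59  0.63  1.75 -0.41  0.94 -0.95]
1.5 [0, -10, -2] [-0.9, 0.2, -0.0]
3.0 [0, -15, -3] [-2.4, 0.2, -0.0]
4.5 [0, -20, -4] [-3.9, 0.2, -0.0]
6.0 [0, -25, -5] [-5.4, 0.2, -0.0]
7.5 [0, -30, -6] [-6.9, 0.2, -0.0]
9.0 [0, -36, -7] [-8.4, 0.2, -0.0]
10.5 [0, -41, -8] [-9.9, 0.2, -0.0]
12.0 [0, -46, -8] [-11.4, 0.2, -0.0]
13.5 [0, -51, -8] [-12.9, 0.2, 0.0]
15.0 [0, -56, -8] [-14.4, 0.2, 0.0]
```

View pics/w2.png

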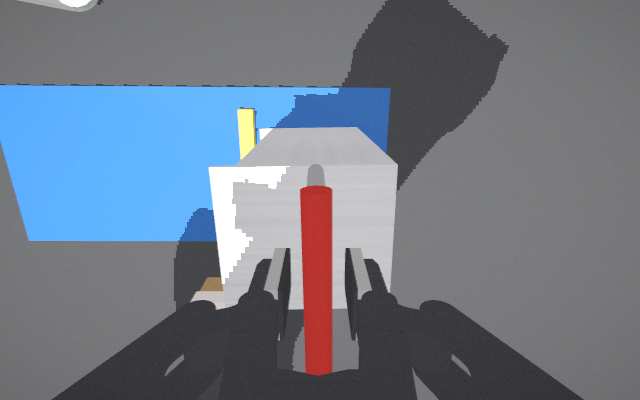

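The bar (x 301–332) sits centred between the pads (290 and 346). I'll start the push.

Emit:
send_rows([
  [[0,-5,-1],[-0.5,0,0],-0.4],
  [[0,-10,-2],[-1,0,0],-0.4],
  [[0,-15,-3],[-2.4,0,0],-0.4],
  [[0,-20,-4],[-3.9,0,0],-0.4],
  [[0,-25,-5],[-5.4,0,0],-0.4],
  [[0,-30,-6],[-6.9,0,0],-0.4],
  [[0,-36,-7],[-8.4,0,0],-0.4],
  [[0,-41,-8],[-9.9,0,0],-0.4],
  [[0,-46,-8],[-11.4,0,0],-0.4],
  [[0,-51,-8],[-12.9,0,0],-0.4],
])

```text
clock: 6.1
position: [0.5707, -0.0825, 0.2055]
tool_rot: [2.905, 0.004, 0.124]
force: [0.5, -0.5, 0.4]
grip_width: 0.0254
finger_force: 0.4
```

Run:
```python
from h import *
import cv2
stat(); cv2.imwrite("pics/s2.png",cv2.hconcat([cv2.resize(grab_frame(n)[y:y+250,x:x+250],(400,400)) for n,x,y in(("scene",190,90),("top",200,100))]))
rows(np.arange(15,28.6,1.5),0,[0]*10)
```

```text
t 6.1 mat mm [ -7.9   0.8 205.5] phi 13.6 err [ 0.  -0.2 -0.1] F [-0.5 -0.4  0.4] w 25.4 q [-0.63  0.59  0.79  1.83 -0.24  0.84 -1.23]
15.0 [0, -5, -2] [-1.5, 0.2, 0.2]
16.5 [0, -10, -4] [-3.0, 0.2, 0.2]
18.0 [0, -15, -5] [-4.5, 0.2, 0.2]
19.5 [0, -20, -6] [-6.0, 0.2, 0.2]
21.0 [0, -26, -6] [-7.5, 0.2, 0.2]
22.5 [0, -31, -7] [-9.0, 0.2, 0.2]
24.0 [0, -36, -8] [-10.5, 0.2, 0.2]
25.5 [0, -41, -8] [-12.0, 0.2, 0.2]
27.0 [0, -47, -8] [-13.5, 0.2, 0.2]
28.5 [0, -52, -8] [-15.0, 0.2, 0.2]
```

View pics/s2.png

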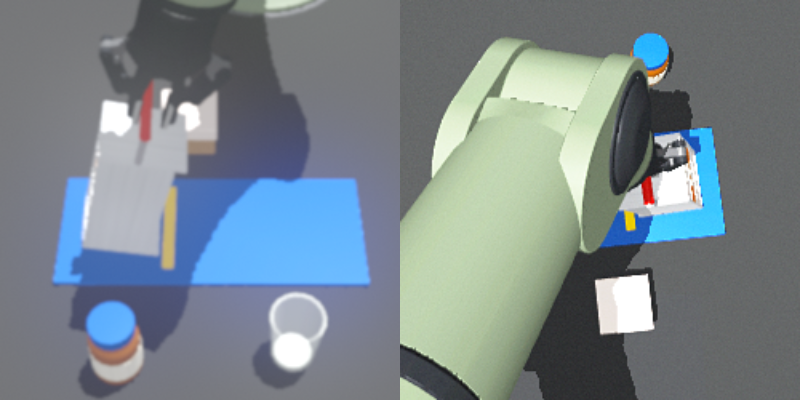

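The rack has tilted about 12° and its foot is at the stop. Nothing else has moved, so I'll continue.

Emit:
send_rows([
  [[0,-5,-2],[-1.5,0.2,0.2],-0.4],
  [[0,-10,-4],[-3,0.2,0.2],-0.4],
  [[0,-15,-5],[-4.5,0.2,0.2],-0.4],
  [[0,-20,-6],[-6,0.2,0.2],-0.4],
  [[0,-26,-6],[-7.5,0.2,0.2],-0.4],
  [[0,-31,-7],[-9,0.2,0.2],-0.4],
  [[0,-36,-8],[-10.5,0.2,0.2],-0.4],
  [[0,-41,-8],[-12,0.2,0.2],-0.4],
  [[0,-47,-8],[-13.5,0.2,0.2],-0.4],
  [[0,-52,-8],[-15,0.2,0.2],-0.4],
])

```text
clock: 7.2
position: [0.5641, -0.0308, 0.2007]
tool_rot: [2.643, -0.0, 0.121]
force: [1.7, -0.0, 0.2]
grip_width: 0.0258
finger_force: 0.1
```

Run:
```python
from h import *
stat()
rows(np.arange(29.5,38.6,1),0,[0]*10)
```

```text
t 7.2 mat mm [ 44.1   0.9 200.7] phi 28.6 err [-0.  -0.   0.1] F [-0.3 -1.6  0.2] w 25.8 q [-0.95  0.73  0.96  1.87 -0.11  0.8  -1.51]
29.5 [0, -5, -2] [-0.9, 0.1, -0.1]
30.5 [0, -8, -3] [-1.9, 0.1, -0.1]
31.5 [0, -11, -3] [-2.9, 0.1, -0.1]
32.5 [0, -15, -4] [-3.9, 0.1, -0.1]
33.5 [0, -18, -5] [-4.9, 0.1, -0.1]
34.5 [0, -22, -5] [-5.9, 0.1, -0.1]
35.5 [0, -25, -6] [-6.9, 0.1, -0.1]
36.5 [0, -29, -6] [-7.9, 0.1, -0.1]
37.5 [0, -32, -7] [-8.9, 0.1, -0.1]
38.5 [0, -35, -7] [-9.9, 0.1, -0.1]
```

Next is the stretch through balance, taken slowly.

Emit:
send_rows([
  [[0,-4,-1],[-0.9,0,0],-0.4],
  [[0,-8,-2],[-1.9,0,0],-0.4],
  [[0,-11,-3],[-2.9,0,0],-0.4],
  [[0,-15,-4],[-3.9,0,0],-0.4],
  [[0,-18,-5],[-4.9,0,0],-0.4],
  [[0,-22,-5],[-5.9,0,0],-0.4],
  [[0,-25,-6],[-6.9,0,0],-0.4],
  [[0,-27,-6],[-7.4,0,0],-0.4],
  [[0,-29,-6],[-7.9,0,0],-0.4],
  [[0,-29,-6],[-7.9,0,0],-0.4],
])

```text
clock: 8.2
position: [0.5607, -0.0028, 0.1921]
tool_rot: [2.506, 0.0, 0.122]
force: [0.3, 0.1, 0.1]
grip_width: 0.0256
finger_force: 0.1
```

Run:
```python
from h import *
import cv2
stat(); cv2.imwrite("pics/s3.png",cv2.hconcat([cv2.resize(grab_frame("scene")[90:340,190:440],(400,400)),cv2.resize(grab_frame("wrist"),(400,250))[:,:].copy() if 0 else cv2.copyMakeBorder(cv2.resize(grab_frame("wrist"),(400,250)),0,150,0,0,0)]))
rows(np.arange(38,52,1.5),0,[0]*10)
```

```text
t 8.2 mat mm [ 72.4   0.8 192.1] phi 36.4 err [-0.  -0.1  0.1] F [ 0.1 -0.3  0.1] w 25.6 q [-1.08  0.84  1.01  1.87 -0.07  0.82 -1.63]
38.0 [0, -5, -2] [-1.6, 0.1, -0.1]
39.5 [0, -10, -3] [-3.1, 0.1, -0.1]
41.0 [0, -15, -4] [-4.6, 0.1, -0.1]
42.5 [0, -21, -5] [-6.1, 0.1, -0.1]
44.0 [0, -26, -6] [-7.6, 0.1, -0.1]
45.5 [0, -31, -6] [-9.1, 0.1, -0.1]
47.0 [0, -36, -7] [-10.6, 0.1, -0.1]
48.5 [0, -41, -7] [-12.1, 0.1, -0.1]
50.0 [0, -47, -7] [-13.6, 0.1, -0.1]
51.5 [0, -52, -7] [-15.1, 0.1, -0.1]
```

View pics/s3.png

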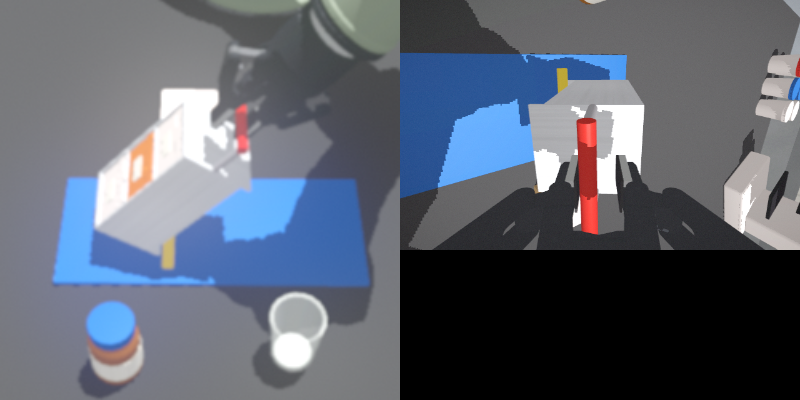

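The bar now rests on the forward finger (left in the wrist view, x about 580), and the rack is past balance and held. I'll lower it.

Emit:
send_rows([
  [[0,-5,-2],[-1.6,0,0],-0.4],
  [[0,-10,-3],[-3.1,0,0],-0.4],
  [[0,-15,-4],[-4.6,0,0],-0.4],
  [[0,-21,-5],[-6.1,0,0],-0.4],
  [[0,-26,-6],[-7.6,0,0],-0.4],
  [[0,-31,-6],[-9.1,0,0],-0.4],
  [[0,-36,-7],[-10.6,0,0],-0.4],
  [[0,-41,-7],[-12.1,0,0],-0.4],
  [[0,-47,-7],[-13.6,0,0],-0.4],
  [[0,-52,-7],[-15.1,0,0],-0.4],
])

```text
clock: 9.3
position: [0.5552, 0.043, 0.1667]
tool_rot: [2.241, -0.0, 0.122]
force: [-1.0, 0.7, -0.1]
grip_width: 0.0253
finger_force: 0.4
```

Run:
```python
from h import *
stat()
rows(np.arange(53,67,1.5),0,[0]*10)
```

```text
t 9.3 mat mm [118.5   0.7 166.7] phi 51.6 err [-0.  -0.1  0.1] F [ 0.8  0.9 -0.1] w 25.3 q [-1.23  1.09  1.06  1.82 -0.04  0.9  -1.81]
53.0 [0, -4, -2] [-1.4, 0.1, -0.1]
54.5 [0, -9, -3] [-2.9, 0.1, -0.1]
56.0 [0, -14, -4] [-4.4, 0.1, -0.1]
57.5 [0, -19, -5] [-5.9, 0.1, -0.1]
59.0 [0, -25, -5] [-7.4, 0.1, -0.1]
60.5 [0, -30, -6] [-8.4, 0.1, -0.1]
62.0 [0, -36, -7] [-8.4, 0.1, -0.1]
63.5 [0, -42, -7] [-8.4, 0.1, -0.1]
65.0 [0, -47, -7] [-8.4, 0.1, -0.1]
66.5 [0, -53, -7] [-8.4, 0.1, -0.1]
```

Emit:
send_rows([
  [[0,-4,-2],[-1.4,0,0],-0.4],
  [[0,-9,-3],[-2.9,0,0],-0.4],
  [[0,-14,-4],[-4.4,0,0],-0.4],
  [[0,-19,-5],[-5.9,0,0],-0.4],
  [[0,-25,-5],[-7.4,0,0],-0.4],
  [[0,-30,-6],[-8.4,0,0],-0.4],
  [[0,-36,-7],[-8.4,0,0],-0.4],
  [[0,-42,-7],[-8.4,0,0],-0.4],
  [[0,-47,-7],[-8.4,0,0],-0.4],
  [[0,-53,-7],[-8.4,0,0],-0.4],
])

```text
clock: 10.3
position: [0.5505, 0.0808, 0.1299]
tool_rot: [2.097, -0.001, 0.121]
force: [-0.2, -0.2, -1.4]
grip_width: 0.0259
finger_force: 0.6
```

Run:
```python
from h import *
import cv2
stat(); cv2.imwrite("pics/s4.png",cv2.hconcat([cv2.resize(grab_frame("scene")[90:340,190:440],(400,400)),cv2.copyMakeBorder(cv2.resize(grab_frame("wrist"),(400,250)),0,150,0,0,0)]))
rows(np.arange(68,81.6,1.5),0,[0]*10)
```

```text
t 10.3 mat mm [156.6   0.6 129.9] phi 59.9 err [-0.  -0.1  0.1] F [-0.2  0.2 -1.4] w 25.9 q [-1.3   1.26  1.05  1.74 -0.04  0.98 -1.91]
68.0 [0, -6, -1] [-0.1, 0.1, -0.1]
69.5 [0, -12, -1] [-0.1, 0.1, -0.1]
71.0 [0, -17, -1] [-0.1, 0.1, -0.1]
72.5 [0, -23, -2] [-0.1, 0.1, -0.1]
74.0 [0, -29, -2] [-0.1, 0.1, -0.1]
75.5 [0, -35, -2] [-0.1, 0.1, -0.1]
77.0 [0, -41, -1] [-0.1, 0.1, -0.1]
78.5 [0, -46, -1] [-0.1, 0.1, -0.1]
80.0 [0, -52, 0] [-0.1, 0.1, -0.1]
81.5 [0, -58, 0] [-0.1, 0.1, -0.1]
```

View pics/s4.png

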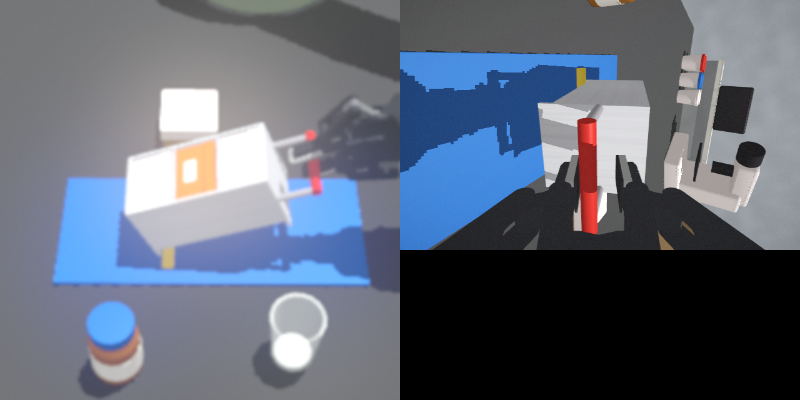

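The rack is at about 68° and resting on the lower finger, with its foot still by the stop. I'll continue at the same pace.

Emit:
send_rows([
  [[0,-6,-1],[0,0,0],-0.4],
  [[0,-12,-1],[0,0,0],-0.4],
  [[0,-17,-1],[0,0,0],-0.4],
  [[0,-23,-2],[0,0,0],-0.4],
  [[0,-29,-2],[0,0,0],-0.4],
  [[0,-35,-2],[0,0,0],-0.4],
  [[0,-41,-1],[0,0,0],-0.4],
  [[0,-46,-1],[0,0,0],-0.4],
  [[0,-52,0],[0,0,0],-0.4],
  [[0,-58,0],[0,0,0],-0.4],
])

```text
clock: 11.4
position: [0.5469, 0.1097, 0.0794]
tool_rot: [2.096, -0.0, 0.121]
force: [-0.3, -0.6, -1.0]
grip_width: 0.0254
finger_force: 0.7
```

Run:
```python
from h import *
stat()
rows([82.5,83.5,84.5,85.5,86.5,87.5,88.5,89.3,90,90],0,[0]*10)
```

```text
t 11.4 mat mm [185.7   0.6  79.4] phi 59.9 err [-0.  -0.1  0.1] F [-0.6  0.4 -1. ] w 25.4 q [-1.31  1.33  1.    1.69 -0.09  1.   -1.97]
82.5 [0, -4, 1] [-0.1, 0.1, -0.1]
83.5 [0, -8, 1] [-0.1, 0.1, -0.1]
84.5 [0, -12, 2] [-0.1, 0.1, -0.1]
85.5 [0, -15, 3] [-0.1, 0.1, -0.1]
86.5 [0, -19, 3] [-0.1, 0.1, -0.1]
87.5 [0, -23, 4] [-0.1, 0.1, -0.1]
88.5 [0, -27, 5] [-0.1, 0.1, -0.1]
89.3 [0, -30, 6] [-0.1, 0.1, -0.1]
90 [0, -32, 7] [-0.1, 0.1, -0.1]
90 [0, -32, 7] [-0.1, 0.1, -0.1]
```

Emit:
send_rows([
  [[0,-4,1],[0,0,0],-0.4],
  [[0,-8,1],[0,0,0],-0.4],
  [[0,-12,2],[0,0,0],-0.4],
  [[0,-15,3],[0,0,0],-0.4],
  [[0,-19,3],[0,0,0],-0.4],
  [[0,-23,4],[0,0,0],-0.4],
  [[0,-27,5],[0,0,0],-0.4],
  [[0,-30,6],[0,0,0],-0.4],
  [[0,-32,7],[0,0,0],-0.4],
  [[0,-32,7],[0,0,0],-0.4],
])

```text
clock: 12.4
position: [0.5458, 0.1195, 0.0485]
tool_rot: [2.096, -0.0, 0.121]
force: [0.3, -0.5, -0.2]
grip_width: 0.0254
finger_force: 0.0
```

Run:
```python
from h import *
import cv2
stat(); cv2.imwrite("pics/s5.png",cv2.hconcat([cv2.resize(grab_frame("scene")[90:340,190:440],(400,400)),cv2.copyMakeBorder(cv2.resize(grab_frame("wrist"),(400,250)),0,150,0,0,0)]))
```

```text
t 12.4 mat mm [195.6   0.6  48.5] phi 59.9 err [-0.  -0.1  0.1] F [-0.5 -0.3 -0.2] w 25.4 q [-1.31  1.38  0.97  1.66 -0.11  1.   -2.  ]
```

View pics/s5.png

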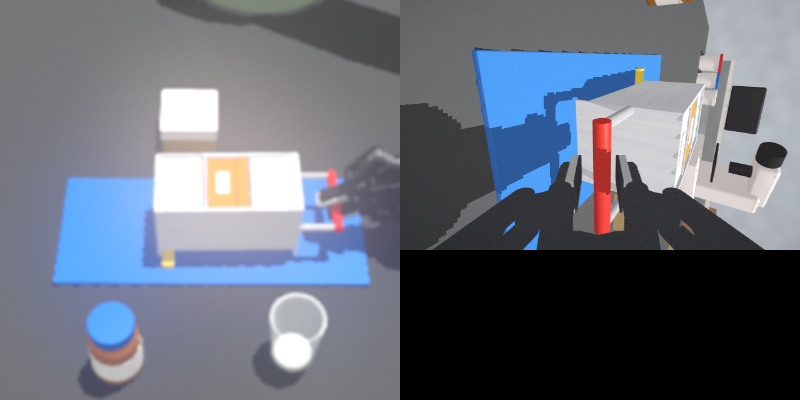

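The rack is down on its back and the bar hangs free between the pads (bar 593–612, pads about 580 and 622). The fingers report zero force. I'll back straight out along the tool axis.

Emit:
send_rows([
  [[0,0,-10],[0,0,0],-0.4],
  [[0,0,-22],[0,0,0],-0.4],
  [[0,0,-36],[0,0,0],-0.4],
  [[0,0,-55],[0,0,0],-0.4],
  [[0,0,-80],[0,0,0],-0.4],
  [[0,0,-110],[0,0,0],-0.4],
  [[0,30,-140],[0,0,0],-0.4],
  [[0,60,-160],[0,0,0],-0.4],
  [[0,80,-170],[0,0,0],-0.4],
  [[0,80,-170],[0,0,0],-0.4],
])

```text
clock: 13.5
position: [0.5333, 0.2263, 0.2063]
tool_rot: [2.099, -0.003, 0.122]
force: [0.2, 0.1, -0.4]
grip_width: 0.0258
finger_force: 0.0
```

Run:
```python
from h import *
import cv2
stat(); cv2.imwrite("pics/s6.png",cv2.hconcat([cv2.resize(grab_frame("scene")[90:340,190:440],(400,400)),cv2.resize(grab_frame("top")[80:330,200:450],(400,400))]))
```

```text
t 13.5 mat mm [ 3.031e+02 -2.000e-01  2.063e+02] phi 59.8 err [-0.  -0.   0.2] F [ 0.1 -0.2 -0.4] w 25.8 q [-1.41  1.2   1.08  1.5  -0.03  1.34 -1.94]
```

View pics/s6.png

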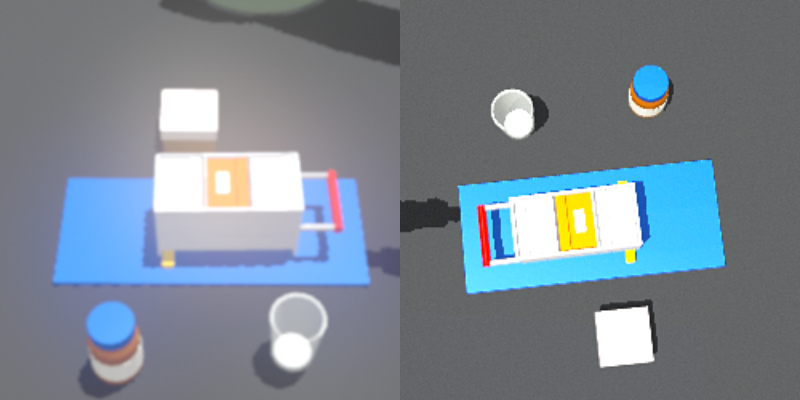

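The rack lies on its back along the mat with its boxes up, the neighbours haven't moved, and the arm is clear. I'll check the foot position from the bar ends before handing in.

Run:
```python
from h import *
a,b=bp("top",(251.3,209.4),.059),bp("top",(254.4,245),.059)
d=(a+b)/2-S;x=d@U;print("bar",x,d@V,"foot",x-.215,"yaw err",np.degrees(np.arctan2((a-b)@U,(b-a)@V)))
if -.035<x-.215<.006: print(job_done())
```

```text
bar 0.2070935311075425 0.0033254410005241677 foot -0.007906468892457497 yaw err -0.10393469815113399
the job is handed in; nothing more can be done
None
```

The rack was tipped over the stop and let down gently; by my measurements it lies on its back along the mat, boxes up, foot about 8 mm behind the stop, neighbours unmoved and arm clear, and the job was handed in at about 13.6 s (no verdict returned).

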